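Seat the keyed tone wheel on the gearbox output shaft

TASK

Fit the toothed speed-sensor wheel from the parts tray onto the output shaft that stands up out of the gearbox tail housing: slip it over the shaft end, toothed side down, turn it under light pressure until its inner tang drops into the keyway, then ease it fully home against the bearing and let go. Never force or ram it, neither down on the end face nor round against the keyway, or the tang will chip. Leave the other things on the bench and in the tray where they are.

Things in the scene. Friction and masses are not known exactly. Their poses are not given: they have to be found in the camera images.
- hub_center (a point): Toothed speed-sensor wheel (tone wheel), 0.3 kg, flat in the tray, teeth down; all sizes in mm. Toothed rim dia 67, 8 thick, below; above it a round boss dia 46 to grip; 36 high in all; bore dia 34.4, mouth chamfered. A tang (inner key) 7 wide stands 4.6 into the bore, 14 to 30 above the underside. Origin on the axis, 18 above the underside; x axis points at the tang (yellow dab), z up.
- shaft_end (a point): Centre of the flat end face of the output shaft's upright 32.8 dia journal (rim chamfered 1.5), 120 above the bench; z up along the shaft. A 20 dia threaded nose stands 14 above it. An 8.2 wide, 5 deep, straight keyway runs down the journal from this face, 28 to the seat. With the tang on this face the wheel's origin is 4 above this point; fully home it is 10 below, a drop of 14.
- case: Gearbox tail housing, fixed, on its 170 dia flange, 100 dia at the top; carries the shaft and the bearing whose inner ring (dia 48, 92 above the bench) is the seat. Origin under its centre. The shaft is locked and will not turn. The keyway's angle is not measured: it faces within 50 degrees either side of this body's x axis, to be seen or felt for. The tang chips at about 60 N, pushed or turned.
- tray: Black parts tray, fixed, 150 x 370 x 18 with 4 floor, long along its y. Origin under its centre. Wheel, spacer and bearing stand in a row along y, about 115 apart, in any order.
- spacer: Plain dark spacer ring in the tray, dia 54, 24 high, no teeth and no tang; leave alone. Origin under its centre.
- bearing: Ball bearing in the tray, dia 62, 16 high; leave alone. Origin under its centre.
- wrench: Wrench 200 long on the bench; leave alone.
- screwdriver: Red-handled screwdriver 200 long on the bench; leave alone.
- mallet: Rubber mallet 280 long on the bench; leave alone.
- nut: Brass hexagon nut 34 across corners, 15 high, on the bench; leave alone.
- spray: Purple and white spray can dia 64, 190 high, standing on the bench; leave alone.
Not all that is in view belongs to the job. What is shaped like the case but pink is not meant. Several things look just like the part that bears hub_center: the one meant starts farthest from the robot's base.

How it is judged:
By the outcome, as a careful person would: the job done as asked, in the order asked, and still so for the second after the job is handed in, with the robot touching nothing.
It also fails if it takes over 58 s, if anything falls off the work surface, if the arm or the gripper's body presses on something with over 40 N, if the wrist force passes 120 N, or if a joint passes its speed limit or range.

ROBOT

A 6-joint arm with a two-finger parallel gripper is mounted at the origin on the work surface. World frame = base frame: x ahead of the robot, y to its left, z up, the work surface at z = 0. Lengths are in m, angles in rad, forces in N, time in s.
With the tool pointing down it reaches from about 0.35 to 0.925 m from the base axis. Payload 6.4 kg.
Tool frame: the origin (TCP) lies at the centre of the arm's flange, where the gripper is bolted on; the fingertips stand 199 mm ahead of it and the grasp point (between the pads) lies 180 mm ahead of it; z points along the fingers, y is the direction in which the jaws open and shut (so a half turn about z gives the same grasp; the last joint's range is limited). The gripper opens to 94 mm and grips with 3 to 60 N. Pads are 16 mm wide; open, the fingers measure 119 mm over their backs; the gripper's body (75 mm by 177 mm) begins 78 mm behind the grasp point.
Start: joints at [-1.403, 0.245, 1.558, -0, 1.339, -0.174], TCP at [0.218, -0.612, 0.405] pointing down, gripper open.
Joint ranges: [-3.13, 3.13], [-1.02, 2.26], [0.13, 2.54], [-0.95, 4.09], [0.21, 2.88], [-2.74, 2.74]. Speed limits (rad/s): [2.57, 2.57, 3.14, 3.14, 3.14, 3.14].

INTERFACE

Orientations are given as a 3x3 rotation matrix whose columns are the frame's x, y, z axes.
In Python, from bench import telemetry, vision, hand_in, spotter gives the robot as it stands.
- The arm moves only by the tool carry_out, never from a script. Its argument "moves" is one flat list of numbers, 4 for each row, row after row: the shift along the tool's x, y, z in mm, then the turn about the tool's z in rad. In form: [x, y, z, roll, x, y, z, roll, ...]. A call has 1 to 12 rows; each row shifts and turns the pose as measured when the row begins, along the tool's axes as they then stand; what a row does not reach is not made up. A row lasts 1/8 s, in which the tool goes at most 62.5 mm and 10.7 degrees, less where a joint would pass 70% of its speed; a pose out of reach is approached as far as the arm can. A call with a gripper value outside its range is refused whole. "claw" is the finger opening in mm, from 0 to 94, set as the call begins (left out, the last holds). The fingers move at their own pace and stop on an object; "force" is the grip in N (left out, the last holds). Time passes only in rows, so rows that do not move let the fingers close. It gives the time, the measured TCP pose, the force and the opening at its end, in the units of the state.
- telemetry.sense(): the state, without advancing time (a new reading comes with each control period).
- vision.get_image(name): name is "side" or "top" or "wrist"; returns (picture, depth): 420x560x3 uint8, red, green, blue; 420x560 float32, m along the optical axis (not along the pixel's ray), 0 where there is no reading.
- vision.camera_info(name): a dict with "fx", "fy", "cx", "cy" (pixels), "k1" (the pictures are not rectified: a ray, as slopes to the right and down, at radius r is drawn at 1 + k1 r^2 times it, then the intrinsics apply), "camera_from_world" (4x4, takes a point from world to camera coordinates); the wrist camera has in their place "hand_eye" (4x4, takes a point from camera to tool coordinates, whose origin is the TCP and whose axes are the flange's). Camera axes: x right, y down, z forward; pixel columns grow to the right and rows downward; lengths in m; the calibration is good to about 2 mm. A picture is of the moment at which its call begins: read the wrist's pose just before it. camera_info takes no time and is no camera call.
- hand_in(): hands the job in, once; it reports no verdict.
Trained networks look in the newest picture that a camera, given by its name, has taken for a name from the list of things; names that differ only in an ending like _2 or _b are one class to them, and where a whole thing is asked for, a point or a joint stands for the part that bears it (a point fixed in the world has none). Each returns a list of dicts, best first, with "score" (0 to 1); they miss things now and then, are a little off and sometimes report something else, mostly with a low value. They report only what shows in the picture. A call takes as long as a camera call. They do not tell look-alikes from the thing itself.
- spotter.boxes_of(target, camera): "centre" ([row, column] in pixels, amid what is visible of it).
- spotter.spot_point(target, camera): "centre" ([row, column] in pixels: a listed point, or the origin of a listed thing).
The state is a dict: "time_s": time; "joint_positions": joint angles; "qvel": joint speeds; "joint_torque": joint torques, N m; "eef_pos": TCP position; "tcp_rot": TCP orientation; "ft_force": force on the tool from outside, world axes, zero at the start; "torque": the same for the moment, N m; "finger_gap": finger opening in m.
Only numpy, scipy, OpenCV 4.12 (cv2) and the standard library are available. Lean on these libraries where they do the work, as an engineer would, in place of code of your own. Each camera call takes 0.05 s, during which the arm holds its last target. There are 200 camera calls.

## Working session

There is one attempt and no reset: what is moved stays moved. The work goes in short steps, Python scripts to look and compute and a tool call to move; the robot and the scene stay as the last step left them, time stands still between calls to the robot, and variables do not carry over. Pictures are saved under pics/ and viewed, about 8 in all and at most 12, crops included, and the job is handed in when it is done.

Besides the shell and the picture viewer there is one more tool, called after "Call:" in YAML: its name, and indented under it one key for each argument. carry_out: Moves the arm, as the interface text tells. Its arguments: {"type":"object","properties":{"moves":{"type":"array","items":{"type":"number"}},"claw":{"type":"number"},"force":{"type":"number"}},"required":["moves"]}

```bash
mkdir -p pics; ls
cat > h.py <<'E'
import numpy as np, cv2
from bench import telemetry, vision, hand_in, spotter
def cam_T(name, st=None):
    i=vision.camera_info(name)
    if name=="wrist":
        T=np.eye(4);T[:3,:3]=np.array(st["tcp_rot"]);T[:3,3]=st["eef_pos"]
        return T@np.array(i["hand_eye"]),i
    return np.linalg.inv(np.array(i["camera_from_world"])),i
def ray(name,rc,st=None):
    T,i=cam_T(name,st); K=np.array([[i["fx"],0,i["cx"]],[0,i["fy"],i["cy"]],[0,0,1.]])
    p=cv2.undistortPoints(np.array([[[rc[1],rc[0]]]],float),K,np.array([0,0,0,0,0.]) if not i["k1"] else np.array([i["k1"],0,0,0,0.]))[0,0]
    return T[:3,3],T[:3,:3]@np.array([p[0],p[1],1.])
def at_z(name,rc,z,st=None):
    o,d=ray(name,rc,st); return o+d*(z-o[2])/d[2]
def at_depth(name,rc,dep,st=None):
    o,d=ray(name,rc,st); return o+d*dep
def proj(name,P,st=None):
    T,i=cam_T(name,st); c=np.linalg.inv(T)@np.append(P,1); s=c[:2]/c[2]; f=1+i["k1"]*(s@s)
    return np.array([i["fy"]*s[1]*f+i["cy"], i["fx"]*s[0]*f+i["cx"]])
def save(name,img): cv2.imwrite("pics/"+name,img[:,:,::-1])
E
python3 - <<'E'
from h import *
st=telemetry.sense(); print(st)
for c in ["top","side"]:
    im,d=vision.get_image(c); save(c+"0.png",im); print(c,vision.camera_info(c))
    for t in ["hub_center","shaft_end","case","tray","spray"]:
        for r in spotter.spot_point(t,c)[:4]:
            rc=r["centre"]; dd=d[int(rc[0]),int(rc[1])]
            print(c,t,np.round(rc,1),round(r["score"],2),np.round(at_depth(c,rc,dd),3))
print(telemetry.sense()["time_s"], vision.camera_info("wrist"))
E
```

```text
pics
{'time_s': 0.0, 'joint_positions': array([-1.40308885e+00,  2.45794544e-01,  1.55898738e+00, -1.44648062e-05,
        1.33867510e+00, -1.74109436e-01]), 'qvel': array([-0.00026573,  0.00127012,  0.00103474, -0.00058144,  0.00104399,
        0.00028214]), 'joint_torque': array([-1.31423025e-03, -4.15839386e+01, -3.14603198e+01,  6.83899177e-02,
        3.32229759e-02, -1.25957440e-04]), 'eef_pos': array([ 0.217841  , -0.61217558,  0.40357182]), 'tcp_rot': array([[ 9.42146122e-01,  3.35202295e-01, -3.25083371e-04],
       [ 3.35202310e-01, -9.42144384e-01,  1.83585625e-03],
       [ 3.09107757e-04, -1.83861355e-03, -9.99998262e-01]]), 'ft_force': array([-0.62494847, -0.29393571, -0.47034874]), 'torque': array([ 0.03288822,  0.0158423 , -0.05456991]), 'finger_gap': 0.09412878073103967}
top {'fx': 398.82050686591253, 'fy': 398.82050686591253, 'cx': 284.20295270374004, 'cy': 206.43750105543583, 'k1': 0.037383574511478224, 'camera_from_world': array([[-1.26337109e-02, -9.99919071e-01, -1.49724131e-03,
        -1.18070752e-01],
       [-9.86397768e-01,  1.27082665e-02, -1.63883933e-01,
[... 1243 characters left out ...]
e shaft_end [348.8 325.6] 0.86 [ 0.203 -0.675  0.32 ]
side case [373.5 319.5] 0.74 [ 0.261 -0.612  0.089]
side case [252.7 280.6] 0.68 [ 0.17  -0.583  0.537]
side spray [164.5 246.5] 0.57 [0.704 0.249 0.025]
0.6 {'fx': 300.27711734667474, 'fy': 300.27711734667474, 'cx': 279.78360825405525, 'cy': 208.93634368315548, 'k1': -0.0023050001959465135, 'hand_eye': array([[ 1.14111861e-03, -9.70342169e-01, -2.41732856e-01,
         7.09940912e-02],
       [ 9.99999316e-01,  1.04570015e-03,  5.23018989e-04,
        -2.32480819e-04],
       [-2.54727296e-04, -2.41733288e-01,  9.70342699e-01,
         1.93591410e-02],
       [ 0.00000000e+00,  0.00000000e+00,  0.00000000e+00,
         1.00000000e+00]])}
```

View pics/top0.png

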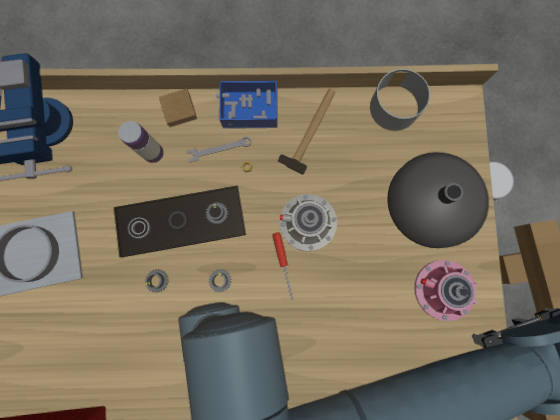

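View pics/side0.png

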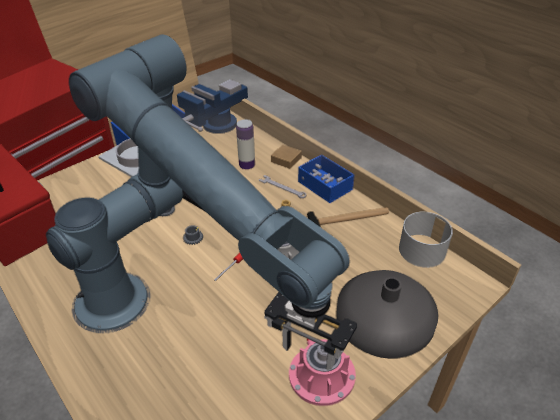

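Top view: the wheel meant is the tray one at (row 212, col 215). The others, at (281,157) and (281,220), are nearer the base. The grey case is at about (222,309); the pink one at (290,447) is the decoy. In the side view the gripper starts above the pink case.

Call:
carry_out:
  moves: [0,-60,0,0,0,-60,0,0,10,-60,0,0,55,-18,0,0,60,-18,0,0,60,-18,0,0,60,-18,0,0,60,-18,0,0,60,-18,0,0,40,-10,0,0,0,0,0,0]
  claw: 94

```text
time_s: 1.98
eef_pos: [0.5014, -0.1887, 0.4051]
tcp_rot: [[0.944, 0.331, 0.004], [0.331, -0.944, -0.004], [0.003, 0.005, -1.0]]
ft_force: [-0.5, -0.9, 0.5]
finger_gap: 0.0937
```

Run:
```python
from h import *
st=telemetry.sense(); print(st["time_s"],st["eef_pos"],np.linalg.norm(st["qvel"]),np.round(st["tcp_rot"],3).tolist())
im,d=vision.get_image("wrist"); save("w1.png",im); np.save("w1d.npy",d)
for t,z in [("shaft_end",.12),("case",0),("hub_center",.022)]:
    for r in spotter.spot_point(t,"wrist")[:3]:
        print(t,np.round(r["centre"],1),round(r["score"],2),np.round(at_z("wrist",r["centre"],z,st),4))
```

```text
1.975 [ 0.50136916 -0.18866327  0.40513603] 0.0311835090449005 [[0.944, 0.331, 0.004], [0.331, -0.944, -0.004], [0.003, 0.005, -1.0]]
shaft_end [217.1 286.5] 0.81 [ 0.5019 -0.1966  0.12  ]
case [192.7 282.4] 0.96 [ 0.5012 -0.1946  0.    ]
hub_center [91.1 67.4] 0.62 [0.5348 0.0767 0.022 ]
hub_center [248.3  47.9] 0.6 [0.3368 0.0674 0.022 ]
```

View pics/w1.png

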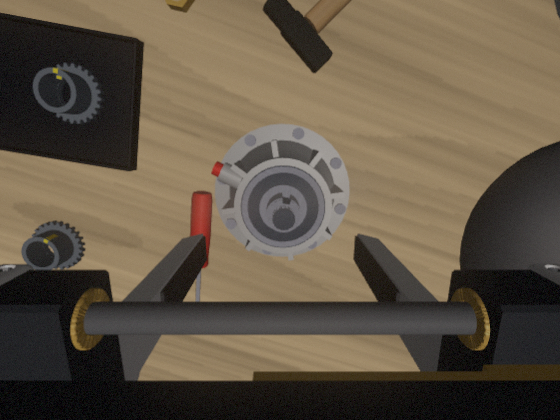

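Wrist view 1: the case and shaft are centred near (215,285). The wheel meant is at upper left (90,67), with its yellow dab at about (71,57). I'll enlarge the shaft to look for the keyway.

Run:
```python
import cv2,numpy as np
im=cv2.imread("pics/w1.png")
c=cv2.resize(im[160:260,225:345],None,fx=6,fy=6,interpolation=cv2.INTER_CUBIC)
c=(255*(c/255.)**.6).astype(np.uint8)
cv2.imwrite("pics/w1c.png",c)
```

```text
(no output)
```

View pics/w1c.png

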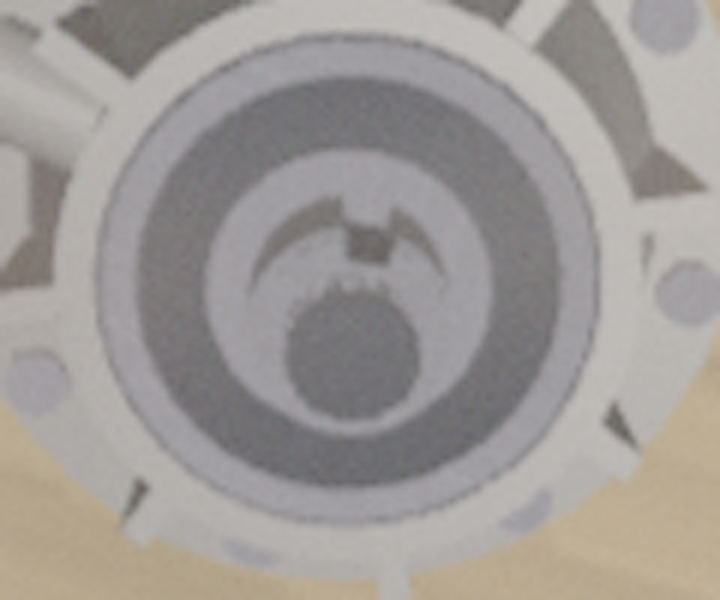

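Run:
```python
from h import *
R=np.array([[0.944,0.331,0.004],[0.331,-0.944,-0.004],[0.003,0.005,-1]]);st=dict(tcp_rot=R,eef_pos=[0.50137,-0.18866,0.40514])
print(at_z("wrist",(208.7,283.3),.092,st),at_z("wrist",(218.7,283.7),.134,st))
C=at_z("wrist",(208.7,283.3),.092,st)[:2]
def crop(P):
    p=proj("wrist",P,st); return np.round([(p[0]-160)*6,(p[1]-225)*6])
print("c end",crop([*C,.12]),"c top",crop([*C,.134]))
im=cv2.imread("pics/w1c.png")
for a in [0,10,20,30,40]:
    # angle in world deg
    a=np.radians(a); u=np.array([np.cos(a),np.sin(a)]); 
    print(np.degrees(a),[(n,crop([*(C+r*u),z])) for n,r,z in [("rimtop",.0164,.12),("floortop",.0114,.12),("floorbot",.0114,.092),("rimbot",.0164,.092)]])
# case x axis: red/sensor feature
print("red",at_z("wrist",(169,217),.06,st)-[*C,0], at_z("wrist",(174,232),.06,st)-[*C,0])
```

```text
[ 0.5019331  -0.19382424  0.092     ] [ 0.50308571 -0.19303955  0.134     ]
c end [336. 353.] c top [361. 355.]
0.0 [('rimtop', array([237., 389.])), ('floortop', array([267., 378.])), ('floorbot', array([230., 373.])), ('rimbot', array([202., 383.]))]
10.0 [('rimtop', array([232., 371.])), ('floortop', array([264., 365.])), ('floorbot', array([227., 361.])), ('rimbot', array([197., 366.]))]
20.0 [('rimtop', array([231., 352.])), ('floortop', array([263., 352.])), ('floorbot', array([226., 349.])), ('rimbot', array([196., 349.]))]
29.999999999999996 [('rimtop', array([233., 333.])), ('floortop', array([264., 339.])), ('floorbot', array([227., 337.])), ('rimbot', array([198., 332.]))]
40.0 [('rimtop', array([238., 315.])), ('floortop', array([268., 327.])), ('floorbot', array([230., 326.])), ('rimbot', array([202., 315.]))]
red [0.0107154  0.07935993 0.06      ] [0.0109103  0.06245352 0.06      ]
```

The keyway shows as a notch at full-frame (199,286), a world angle of roughly 8°. The shaft axis is near (0.5025, -0.1935). Next is a closer look over the wheel.

Call:
carry_out:
  moves: [24,-50,0,0,24,-50,0,0,24,-50,0,0,24,-50,0,0,24,-42,30,0,0,0,45,0,0,0,0,0,0,0,0,0]

```text
time_s: 3.18
eef_pos: [0.5342, 0.0741, 0.3318]
tcp_rot: [[0.952, 0.307, 0.012], [0.307, -0.952, -0.007], [0.01, 0.01, -1.0]]
ft_force: [-0.2, -0.3, -0.2]
finger_gap: 0.094
```

Run:
```python
from h import *
st=telemetry.sense(); print(st["time_s"],st["eef_pos"],st["ft_force"],np.round(st["joint_positions"],3),np.round(st["tcp_rot"],4).tolist())
im,d=vision.get_image("wrist"); save("w2.png",im); np.save("w2d.npy",d)
for t,z in [("hub_center",.022)]:
    for r in spotter.spot_point(t,"wrist")[:3]:
        print(t,np.round(r["centre"],1),round(r["score"],2),np.round(at_z("wrist",r["centre"],z,st),4))
h=cv2.cvtColor(im,cv2.COLOR_RGB2HSV); m=((h[...,0]>20)&(h[...,0]<35)&(h[...,1]>150)&(h[...,2]>90)).astype(np.uint8)
n,l,s,c=cv2.connectedComponentsWithStats(m)
for k in range(1,n):
    if s[k,4]>8: print("yellow",c[k][::-1],s[k],at_z("wrist",c[k][::-1],.04,st))
```

```text
3.175 [0.53420548 0.07413903 0.3318099 ] [-0.15145616 -0.33669099 -0.16873956] [-0.072  0.064  1.901 -0.006  1.164  1.189] [[0.9515, 0.3073, 0.0122], [0.3074, -0.9516, -0.0065], [0.0096, 0.01, -0.9999]]
hub_center [370.6 227.4] 0.87 [0.3377 0.0702 0.022 ]
hub_center [213.2 274.4] 0.67 [0.5308 0.0756 0.022 ]
hub_center [  1.3 343.1] 0.54 [0.7275 0.0766 0.022 ]
yellow [361.94736842 238.55263158] [236 357   6  11  38] [0.36805659 0.06344435 0.04      ]
yellow [369.5 236.5] [235 368   4   4  12] [0.35828372 0.06290477 0.04      ]
```

View pics/w2.png

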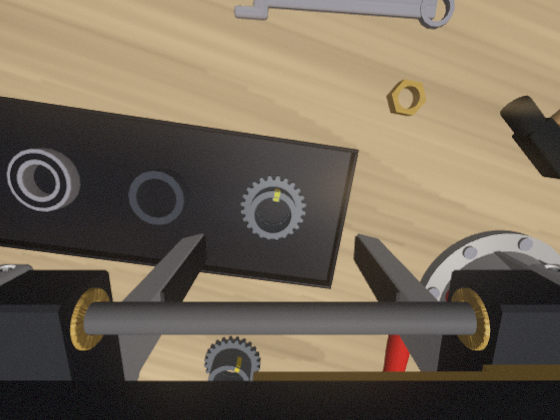

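Run:
```python
from h import *
st=telemetry.sense(); im=cv2.imread("pics/w2.png")[:,:,::-1]
h=cv2.cvtColor(np.ascontiguousarray(im),cv2.COLOR_RGB2HSV); s=h[170:245,230:320]; m=((s[...,0]>18)&(s[...,0]<40)&(s[...,1]>110)).astype(np.uint8)
n,l,q,c=cv2.connectedComponentsWithStats(m)
for k in range(1,n):
    if q[k,4]>5: print(c[k][::-1]+[170,230],q[k])
cv2.imwrite("pics/w2c.png",cv2.resize(im[170:245,230:320,::-1].copy(),None,fx=8,fy=8,interpolation=cv2.INTER_CUBIC))
```

```text
[192.48387097 277.06451613] [45 19  6  8 31]
[199.25 275.5 ] [44 28  4  4 12]
```

View pics/w2c.png

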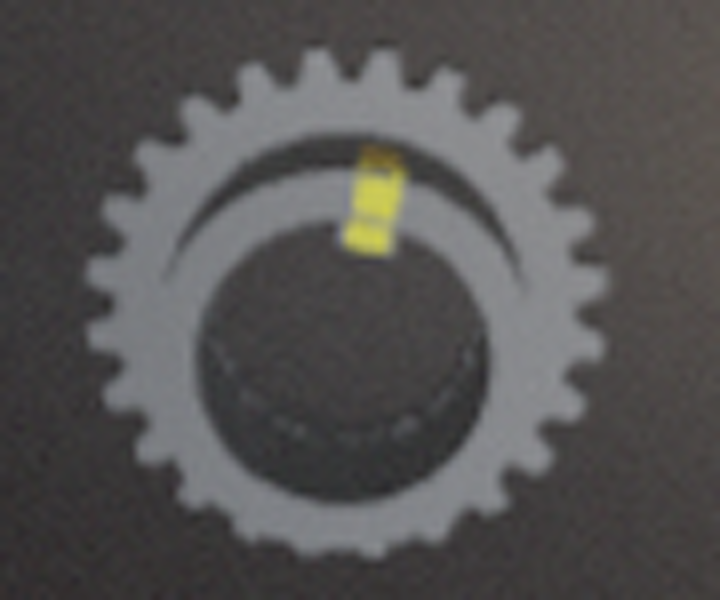

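The crop shows the wheel teeth down. The bore mouth centre is at full-frame (215.0,272.9), and the yellow dab on the boss top is at about (195,277).

Run:
```python
from h import *
st=telemetry.sense()
B=at_z("wrist",(215,272.9),.04,st); Rm=at_z("wrist",(207.8,273.3),.012,st)
print("boss",B,"rim",Rm)
for cc in [(195,277),(198,276.4),(193,277.3)]:
    D=at_z("wrist",cc,.04,st); v=(D-B)[:2]; print(np.degrees(np.arctan2(v[1],v[0])),np.linalg.norm(v))
R=np.array(st["tcp_rot"]); print("tool yaw",np.degrees(np.arctan2(R[1,0],R[0,0])))
g=np.array(st["eef_pos"])+.180*R[:,2]
for P in (B,Rm): print("tool offset from grasp pt",R.T@(P-g)*1000)
```

```text
boss [0.53312952 0.07771902 0.04      ] rim [0.53350898 0.07776172 0.012     ]
6.442907250600247 0.019488470036654666
6.395864876728609 0.016606747461127058
6.709652317518801 0.021384119267685523
tool yaw 17.90399708288516
tool offset from grasp pt [ -2.72092799  -6.57507233 111.69254041]
tool offset from grasp pt [ -2.62053426  -6.77897875 139.69422166]
```

Call:
carry_out:
  moves: [-2.7,-6.6,10,0,0,0,20,0,0,0,20,0,0,0,20,0,0,0,20,0,0,0,15,0,0,0,8,0,0,0,0,0,0,0,0,0]

```text
time_s: 4.4
eef_pos: [0.5324, 0.0783, 0.2201]
tcp_rot: [[0.952, 0.304, 0.024], [0.304, -0.953, -0.007], [0.021, 0.014, -1.0]]
ft_force: [0.9, 0.5, -0.4]
finger_gap: 0.0943
```

Run:
```python
from h import *
st=telemetry.sense(); R=np.array(st["tcp_rot"])
g=np.array(st["eef_pos"])+.180*R[:,2]
print(st["ft_force"],np.round(R,4).tolist(),g,R.T@(np.array([.5331,.0777,.033])-g)*1000)
```

```text
[ 0.86852159  0.53658618 -0.36149591] [[0.9524, 0.304, 0.0238], [0.3042, -0.9526, -0.007], [0.0206, 0.0139, -0.9997]] [0.5366877  0.0770181  0.04018631] [-3.35730558 -1.83998326  7.09384192]
```

Call:
carry_out:
  moves: [-3.4,-1.8,3,0,0,0,3,0,0,0,0,0]

```text
time_s: 4.78
eef_pos: [0.5289, 0.079, 0.2149]
tcp_rot: [[0.952, 0.304, 0.026], [0.304, -0.953, -0.007], [0.023, 0.015, -1.0]]
ft_force: [-0.0, -0.1, -0.8]
finger_gap: 0.0941
```

Call:
carry_out:
  moves: [0,0,0,0,0,0,0,0,0,0,0,0,0,0,0,0,0,0,0,0]
  claw: 20
  force: 25

```text
time_s: 5.4
eef_pos: [0.5291, 0.079, 0.2152]
tcp_rot: [[0.952, 0.304, 0.027], [0.304, -0.953, -0.007], [0.023, 0.015, -1.0]]
ft_force: [0.2, 0.0, 0.4]
finger_gap: 0.0474
```

Run:
```python
from h import *
st=telemetry.sense(); R=np.array(st["tcp_rot"])
g=np.array(st["eef_pos"])+.180*R[:,2]
print(st["ft_force"],np.round(R,4).tolist(),g,R.T@(np.array([.5331,.0777,.033])-g)*1000)
```

```text
[0.1713962  0.03168342 0.43953869] [[0.9523, 0.304, 0.0268], [0.3043, -0.9525, -0.0071], [0.0234, 0.015, -0.9996]] [0.53397965 0.07766743 0.03522852] [-0.8798932  -0.33182436  2.20381806]
```

Call:
carry_out:
  moves: [0,0,0,0,0,0,0,0,0,0,-8,0,0,0,-20,0,0,0,-30,0,0,0,-30,0,0,0,-30,0,0,0,-30,0,0,0,-20,0,0,0,0,0,0,0,0,0]

```text
time_s: 6.78
eef_pos: [0.5217, 0.0803, 0.3851]
tcp_rot: [[0.952, 0.304, 0.016], [0.304, -0.952, -0.007], [0.013, 0.012, -1.0]]
ft_force: [0.2, -0.1, -3.1]
finger_gap: 0.045
```

Call:
carry_out:
  moves: [-13,32,0,0,-17,42,0,0,-17,42,0,0,-17,42,0,0,-17,42,0,0,-13,32,0,0,-9,20,0,0,0,0,0,0,0,0,0,0]

```text
time_s: 7.9
eef_pos: [0.4968, -0.1978, 0.3722]
tcp_rot: [[0.952, 0.306, -0.004], [0.306, -0.952, 0.003], [-0.003, -0.004, -1.0]]
ft_force: [-0.1, -0.0, -2.0]
finger_gap: 0.0457
```

```bash
cat >> h.py <<'E'
def rep(S=(.5025,-.1935)):
    st=telemetry.sense(); R=np.array(st["tcp_rot"]); p=np.array(st["eef_pos"])
    g=p+.180*R[:,2]; ax=R[:,0]*np.array([1,1,0]); W=g-.00088*ax
    e=R.T@(np.array([*S,W[2]])-W)*1000
    print("t",st["time_s"],"F",np.round(st["ft_force"],1),"M",np.round(st["torque"],2),"gap",st["finger_gap"])
    print("R",np.round(R,4).tolist(),"pos",np.round(p,4),"yaw",np.degrees(np.arctan2(R[1,0],R[0,0])))
    print("wheel xy",W,"tool move needed mm",np.round(e,2),"underside z~",g[2]-.0312)
    return st
E
python3 - <<'E'
from h import *
rep()
im,d=vision.get_image("wrist"); save("w3.png",im)
E
```

```text
t 7.9 F [-0.1 -0.  -2. ] M [ 0.   -0.04  0.03] gap 0.04566194258957766
R [[0.9521, 0.3056, -0.0039], [0.3056, -0.9521, 0.003], [-0.0028, -0.004, -1.0]] pos [ 0.4968 -0.1978  0.3722] yaw 17.79699942796232
wheel xy [ 0.49524046 -0.1975185   0.1922429 ] tool move needed mm [ 8.14 -1.61 -0.02] underside z~ 0.16104289783447198
```

View pics/w3.png

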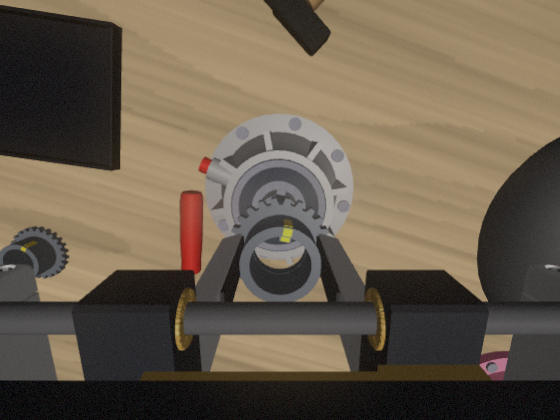

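Wrist view 3: the wheel is held upright between the fingers with its bore at (265,280), and the case is behind it. I'll correct the lateral offset and begin descending.

Call:
carry_out:
  moves: [5,-1,0,-0.026,4,0,0,0,0,0,6,0,0,0,6,0,0,0,6,0,0,0,6,0,0,0,0,0]

```text
time_s: 8.82
eef_pos: [0.5057, -0.1912, 0.3457]
tcp_rot: [[0.942, 0.335, -0.005], [0.335, -0.942, 0.004], [-0.003, -0.005, -1.0]]
ft_force: [0.9, -0.3, -3.7]
finger_gap: 0.0454
```

Run:
```python
from h import *
rep()
im,d=vision.get_image("wrist"); cv2.imwrite("pics/w4.png",cv2.resize(im[120:320,180:380,::-1],None,fx=3,fy=3,interpolation=cv2.INTER_CUBIC))
```

```text
t 8.825 F [ 0.9 -0.3 -3.7] M [-0.06  0.02  0.03] gap 0.045415469138862276
R [[0.9421, 0.3354, -0.0051], [0.3354, -0.9421, 0.0038], [-0.0035, -0.0053, -1.0]] pos [ 0.5057 -0.1912  0.3457] yaw 19.599472990738512
wheel xy [ 0.50395405 -0.19080322  0.16571243] tool move needed mm [-2.27  2.05 -0.  ] underside z~ 0.13451242868005842
```

View pics/w4.png

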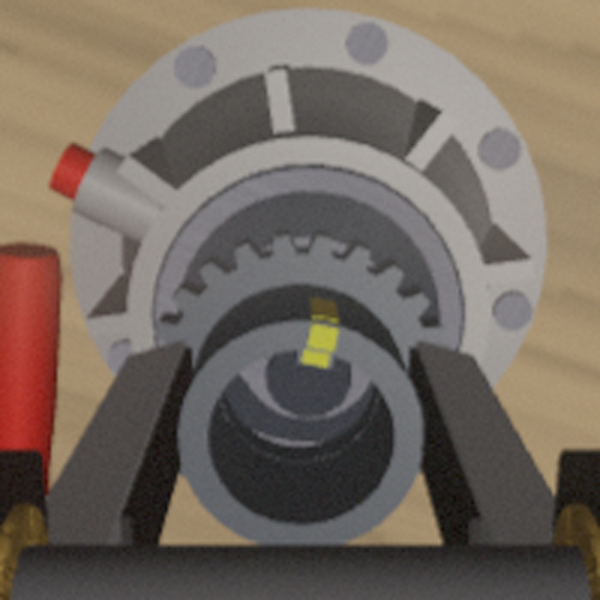

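The bore shows the shaft nose at crop (373,308), with the boss circle centred at about (432,301). I'll compare the two axes.

Run:
```python
from h import *
st=telemetry.sense(); R=np.array(st["tcp_rot"])
f=lambda r,c,z: at_z("wrist",(120+r/3,180+c/3),z,st)
N=f(373,308.5,.134); B=f(434,301.5,.1705)
im=cv2.imread("pics/w4.png")
for z in (.098,.092): # bearing outer ring upper arc: cols 155..463 
    print(z,f(165,310,z))
w=f(434,208,.1705)-f(434,396,.1705); print("bore dia check",np.linalg.norm(w)); n=f(373,265,.134)-f(373,352,.134); print("nose",np.linalg.norm(n))
print(N,B,"tool diff nose-boss",R.T@(N-B)*1000)
D=f(340,322,.1705); v=D-B; print("dab ang",np.degrees(np.arctan2(v[1],v[0])),np.linalg.norm(v))
```

```text
0.098 [ 0.54391373 -0.1791388   0.098     ]
0.092 [ 0.54316282 -0.17945379  0.092     ]
bore dia check 0.035230311830940136
nose 0.01976092996724305
[ 0.50373811 -0.19300192  0.134     ] [ 0.50490205 -0.19098257  0.1705    ] tool diff nose-boss [-1.66094538  1.68677074 36.49765194]
dab ang 8.31028065862878 0.018924853186845517
```

Call:
carry_out:
  moves: [-1.2,2.1,0,0,0,0,4,0,0,0,4,0,0,0,3,0,0,0,0,0]

```text
time_s: 9.5
eef_pos: [0.5054, -0.194, 0.3349]
tcp_rot: [[0.942, 0.335, -0.004], [0.335, -0.942, 0.003], [-0.002, -0.004, -1.0]]
ft_force: [0.3, 0.2, -2.2]
finger_gap: 0.0454
```

```bash
python3 -c "from h import *;rep()"
```

```text
t 9.5 F [ 0.3  0.2 -2.2] M [ 0.03  0.03 -0.04] gap 0.045376293542261796
R [[0.9422, 0.3352, -0.0035], [0.3352, -0.9421, 0.0028], [-0.0024, -0.0038, -1.0]] pos [ 0.5054 -0.194   0.3349] yaw 19.583646935858496
wheel xy [ 0.50392853 -0.19380645  0.1548911 ] tool move needed mm [-1.24 -0.77  0.01] underside z~ 0.12369109999986871
```

Call:
carry_out:
  moves: [-0.5,0,2,0,0,0,2,0,0,0,2,0,0,0,0,0]

```text
time_s: 10.0
eef_pos: [0.5049, -0.1942, 0.3286]
tcp_rot: [[0.942, 0.335, -0.003], [0.335, -0.942, 0.003], [-0.002, -0.004, -1.0]]
ft_force: [0.2, -0.3, -3.1]
finger_gap: 0.0457
```

Call:
carry_out:
  moves: [0,0,2,0,0,0,2,0,0,0,0,0]

```text
time_s: 10.38
eef_pos: [0.5049, -0.1942, 0.3243]
tcp_rot: [[0.942, 0.335, -0.003], [0.335, -0.942, 0.003], [-0.002, -0.004, -1.0]]
ft_force: [-0.0, -0.6, -2.8]
finger_gap: 0.0456
```

```bash
python3 -c "from h import *;rep()"
```

```text
t 10.375 F [-0.  -0.6 -2.8] M [-0.03  0.01 -0.02] gap 0.04560084939237016
R [[0.9421, 0.3353, -0.0033], [0.3353, -0.9421, 0.0027], [-0.0022, -0.0036, -1.0]] pos [ 0.5049 -0.1942  0.3243] yaw 19.59053208076748
wheel xy [ 0.50352055 -0.19397209  0.14435093] tool move needed mm [-0.8  -0.79  0.  ] underside z~ 0.11315093415377425
```

The wheel is 7 mm over the journal with no side load. I'll continue gently to the tang contact height.

Call:
carry_out:
  moves: [0,0,2,0,0,0,2,0,0,0,0,0]

```text
time_s: 10.75
eef_pos: [0.5049, -0.1941, 0.32]
tcp_rot: [[0.942, 0.335, -0.003], [0.335, -0.942, 0.003], [-0.002, -0.004, -1.0]]
ft_force: [0.4, 0.4, -2.9]
finger_gap: 0.0454
```

Call:
carry_out:
  moves: [0,0,1.5,0,0,0,1.5,0,0,0,0,0]

```text
time_s: 11.12
eef_pos: [0.5049, -0.1941, 0.3169]
tcp_rot: [[0.942, 0.335, -0.003], [0.335, -0.942, 0.003], [-0.002, -0.004, -1.0]]
ft_force: [-0.2, 0.7, -2.7]
finger_gap: 0.0453
```

```bash
python3 -c "from h import *;rep()"
```

```text
t 11.125 F [-0.2  0.7 -2.7] M [ 0.01  0.03 -0.  ] gap 0.045276544722086955
R [[0.9421, 0.3353, -0.0034], [0.3353, -0.9421, 0.0028], [-0.0023, -0.0038, -1.0]] pos [ 0.5049 -0.1941  0.3169] yaw 19.593055477177543
wheel xy [ 0.50344612 -0.19386188  0.13686235] tool move needed mm [-0.77 -0.66  0.  ] underside z~ 0.10566234852938994
```

Call:
carry_out:
  moves: [0,0,1,0,0,0,1,0,0,0,0,0]

```text
time_s: 11.5
eef_pos: [0.5049, -0.1941, 0.3148]
tcp_rot: [[0.942, 0.335, -0.003], [0.335, -0.942, 0.003], [-0.002, -0.004, -1.0]]
ft_force: [0.4, 0.8, -2.7]
finger_gap: 0.0454
```

Call:
carry_out:
  moves: [0,0,1,0,0,0,0,0]

```text
time_s: 11.75
eef_pos: [0.5049, -0.194, 0.3137]
tcp_rot: [[0.942, 0.335, -0.004], [0.335, -0.942, 0.003], [-0.002, -0.004, -1.0]]
ft_force: [-0.0, 1.5, -3.5]
finger_gap: 0.0456
```

Call:
carry_out:
  moves: [0,0,1,0,0,0,1,0,0,0,0,0]

```text
time_s: 12.12
eef_pos: [0.5049, -0.194, 0.3115]
tcp_rot: [[0.942, 0.335, -0.004], [0.335, -0.942, 0.003], [-0.002, -0.004, -1.0]]
ft_force: [-0.8, 0.6, -4.3]
finger_gap: 0.0454
```

Call:
carry_out:
  moves: [0,0,1,0,0,0,1,0,0,0,0,0]

```text
time_s: 12.5
eef_pos: [0.5048, -0.194, 0.3094]
tcp_rot: [[0.942, 0.335, -0.004], [0.335, -0.942, 0.003], [-0.002, -0.004, -1.0]]
ft_force: [0.0, 0.3, -3.3]
finger_gap: 0.0456
```

```bash
python3 -c "from h import *;rep()"
```

```text
t 12.5 F [ 0.   0.3 -3.3] M [ 0.11 -0.01  0.03] gap 0.045581293281211833
R [[0.9421, 0.3354, -0.0036], [0.3354, -0.9421, 0.003], [-0.0024, -0.004, -1.0]] pos [ 0.5048 -0.194   0.3094] yaw 19.594791223575584
wheel xy [ 0.50336676 -0.19378273  0.12941013] tool move needed mm [-0.72 -0.56  0.  ] underside z~ 0.09821012617841249
```

The underside is 8 mm past the tang-on-face height with no reaction, so the tang is in the keyway. I'll ease it home.

Call:
carry_out:
  moves: [0,0,1.5,0,0,0,1.5,0,0,0,1,0,0,0,0,0]

```text
time_s: 13.0
eef_pos: [0.5048, -0.194, 0.305]
tcp_rot: [[0.942, 0.335, -0.004], [0.335, -0.942, 0.003], [-0.003, -0.004, -1.0]]
ft_force: [-0.6, 1.0, -2.4]
finger_gap: 0.0458
```

Call:
carry_out:
  moves: [0,0,1,0,0,0,0,0]

```text
time_s: 13.25
eef_pos: [0.5048, -0.194, 0.304]
tcp_rot: [[0.942, 0.335, -0.004], [0.335, -0.942, 0.003], [-0.003, -0.004, -1.0]]
ft_force: [-0.5, 0.7, -3.2]
finger_gap: 0.0456
```

Call:
carry_out:
  moves: [0,0,0.7,0,0,0,0,0]

```text
time_s: 13.5
eef_pos: [0.5048, -0.194, 0.3038]
tcp_rot: [[0.942, 0.335, -0.004], [0.335, -0.942, 0.003], [-0.003, -0.004, -1.0]]
ft_force: [-0.5, 0.7, -2.2]
finger_gap: 0.0458
```

Call:
carry_out:
  moves: [0,0,1,0,0,0,0,0]

```text
time_s: 13.75
eef_pos: [0.5049, -0.194, 0.3038]
tcp_rot: [[0.942, 0.336, -0.005], [0.336, -0.942, 0.003], [-0.003, -0.005, -1.0]]
ft_force: [-2.3, 1.3, -0.6]
finger_gap: 0.0456
```

Call:
carry_out:
  moves: [0,0,1,0,0,0,0,0]

```text
time_s: 14.0
eef_pos: [0.505, -0.194, 0.3037]
tcp_rot: [[0.942, 0.336, -0.005], [0.336, -0.942, 0.003], [-0.004, -0.005, -1.0]]
ft_force: [-2.2, 1.0, 1.0]
finger_gap: 0.0455
```

Contact with the seat at the expected height (underside about 0.0925). One light press to level it, then a look.

Call:
carry_out:
  moves: [0,0,2,0,0,0,2,0]

```text
time_s: 14.25
eef_pos: [0.5054, -0.1942, 0.3034]
tcp_rot: [[0.942, 0.336, -0.007], [0.336, -0.942, 0.004], [-0.006, -0.006, -1.0]]
ft_force: [-9.5, 5.6, 16.0]
finger_gap: 0.0455
```

```bash
python3 -c "from h import *;rep()"
```

```text
t 14.25 F [-9.5  5.6 16. ] M [ 0.98  1.76 -0.01] gap 0.04554300767140975
R [[0.9417, 0.3364, -0.0075], [0.3364, -0.9417, 0.004], [-0.0057, -0.0063, -1.0]] pos [ 0.5054 -0.1942  0.3034] yaw 19.660005581337927
wheel xy [ 0.50324287 -0.19377933  0.12336284] tool move needed mm [-0.61 -0.51  0.01] underside z~ 0.09216284459347268
```

Call:
carry_out:
  moves: [0,0,-0.5,0,0,0,0,0]

```text
time_s: 14.5
eef_pos: [0.5054, -0.1941, 0.3037]
tcp_rot: [[0.942, 0.336, -0.007], [0.336, -0.942, 0.004], [-0.005, -0.006, -1.0]]
ft_force: [-1.9, 1.6, 1.0]
finger_gap: 0.0453
```

Call:
carry_out:
  moves: [0,0,0,0,0,0,0,0,0,0,0,0,0,0,0,0,0,0,0,0,0,0,0,0]
  claw: 80

```text
time_s: 15.25
eef_pos: [0.5063, -0.1949, 0.3042]
tcp_rot: [[0.942, 0.336, -0.002], [0.336, -0.942, 0.001], [-0.002, -0.002, -1.0]]
ft_force: [0.1, -0.8, 0.6]
finger_gap: 0.0798
```

Released. I'll retreat straight up and check the seating.

Call:
carry_out:
  moves: [0,0,-10,0,0,0,-20,0,0,0,-30,0,0,0,-30,0,0,0,-20,0,0,0,0,0,0,0,0,0]

```text
time_s: 16.12
eef_pos: [0.5063, -0.1948, 0.4204]
tcp_rot: [[0.942, 0.336, -0.001], [0.336, -0.942, -0.0], [-0.001, -0.0, -1.0]]
ft_force: [-0.0, 0.2, -0.2]
finger_gap: 0.0806
```

Run:
```python
from h import *
st=rep()
im,d=vision.get_image("wrist"); cv2.imwrite("pics/w5.png",cv2.resize(im[130:270,210:360,::-1],None,fx=4,fy=4,interpolation=cv2.INTER_CUBIC))
# height map around the shaft
T,i=cam_T("wrist",st); rows=[]
for r in range(140,260,2):
    for c in range(220,350,2):
        if d[r,c]>0: rows.append(at_depth("wrist",(r,c),d[r,c],st))
P=np.array(rows); q=np.hypot(P[:,0]-.5033,P[:,1]+.1938)
ang=np.degrees(np.arctan2(P[:,1]+.1938,P[:,0]-.5033))
for a,b,n in [(0,.008,"nose .134"),(.0185,.0215,"boss top .128 expected"),(.026,.031,"rim top .100 expected")]:
    m=(q>a)&(q<b); print(n,[ (lo,np.round(np.median(P[m&(ang>=lo)&(ang<lo+90),2]),4)) for lo in (-180,-90,0,90)])
```

```text
t 16.125 F [-0.   0.2 -0.2] M [0.03 0.01 0.  ] gap 0.08060029632131546
R [[0.9418, 0.3361, -0.0006], [0.3361, -0.9418, -0.0001], [-0.0006, -0.0001, -1.0]] pos [ 0.5063 -0.1948  0.4204] yaw 19.638382585168536
wheel xy [ 0.5053289  -0.19506898  0.24042245] tool move needed mm [-2.14 -2.43  0.  ] underside z~ 0.20922245162646694Traceback (most recent call last):
  File "<stdin>", line 8, in <module>
  File "h.py", line 16, in at_depth
    o,d=ray(name,rc,st); return o+d*dep
        ~~~^^^^^^^^^^^^
  File "h.py", line 10, in ray
    T,i=cam_T(name,st); K=np.array([[i["fx"],0,i["cx"]],[0,i["fy"],i["cy"]],[0,0,1.]])
        ~~~~~^^^^^^^^^
  File "h.py", line 4, in cam_T
    i=vision.camera_info(name)
ValueError: time passes only in moves, steps and waits
```

View pics/w5.png

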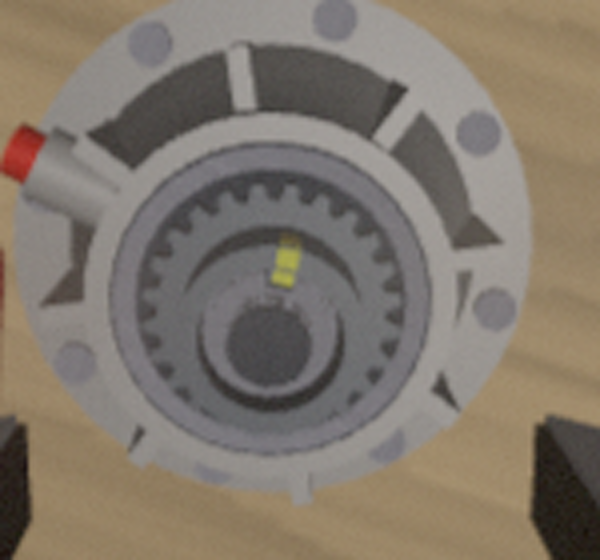

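The wheel sits on the shaft inside the bearing collar, teeth down, nose at crop (345,268) and tang dab at (265,287). A depth check will give its height and level.

Run:
```python
from h import *
st=telemetry.sense(); im,d=vision.get_image("wrist"); T,i=cam_T("wrist",st)
K=np.array([[i["fx"],0,i["cx"]],[0,i["fy"],i["cy"]],[0,0,1.]])
r,c=np.mgrid[140:262,215:355]; r=r.ravel();c=c.ravel(); z=d[r,c]
u=cv2.undistortPoints(np.stack([c,r],1).astype(float)[:,None],K,np.array([i["k1"],0,0,0,0.]))[:,0]
P=(np.c_[u,np.ones(len(u))]*z[:,None])[z>0]@T[:3,:3].T+T[:3,3]
q=np.hypot(P[:,0]-.5033,P[:,1]+.1938); ang=np.degrees(np.arctan2(P[:,1]+.1938,P[:,0]-.5033))
for a,b,n in [(0,.008,"nose .134"),(.0125,.015,"end face .120"),(.019,.0215,"boss top exp .128"),(.0265,.030,"rim top exp .100")]:
    m=(q>a)&(q<b); print(n,[ (lo,round(float(np.median(P[m&(ang>=lo)&(ang<lo+90),2])),4)) for lo in (-180,-90,0,90)])
```

```text
nose .134 [(-180, 0.1345), (-90, 0.1345), (0, 0.1343), (90, 0.1345)]
end face .120 [(-180, 0.12), (-90, 0.12), (0, 0.1207), (90, 0.1205)]
boss top exp .128 [(-180, 0.1285), (-90, 0.1285), (0, 0.1285), (90, 0.1284)]
rim top exp .100 [(-180, 0.1008), (-90, 0.1004), (0, 0.1005), (90, 0.1004)]
```

The wheel is level and fully home: the boss top is 6 mm below the nose, as it should be.

```bash
python3 -c "from h import *;print(hand_in())"
```

```text
the job is handed in; nothing more can be done
None
```

The sensor wheel that started farthest from the base is on the grey case's output shaft, fully home against the bearing. I released it and handed the job in at about 16 s.

- **Keyway:** I had turned the wheel to the keyway angle seen in the picture, about 8°. The tang went in straight away, with no contact on the end face, so I did not need to turn it under pressure to find the slot.
- **Forces:** During the descent I read the forces only after each step, and they stayed at about the wheel's own weight. The last light press on the seat read about 16 N vertical and 11 N sideways, well below the 60 N chip limit.
- **Seating:** After letting go, the depth image put the boss top at 128.5 mm against 128 expected. The rim was at about 100.5 mm against 100. Heights agreed within 0.5 mm all round, so the wheel sits level.
- **Failed or off:**
  - One check script failed with an error and I reran it in a corrected form.
  - The tool tilted by up to about 1.5° during the moves, and the fit was not affected.
  - I did not take a final picture of the rest of the bench. The moves stayed clear of those things, and no contact showed in the force readings.

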